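# Fix a pipe saddle bracket to a support rail with a wing thumbscrew

### The job

In this refrigeration workshop, mount the pipe saddle bracket (the one with the notched top and the large hole) on the aluminium support rail: lay it flat along the rail, wholly on its top, with its hole over the rail's hole. Then put the wing-headed thumbscrew down through both holes until its flange rests flat on the bracket, and let go; it slides in freely and needs no turning.

Things in the scene. Friction and masses are not known exactly. Their poses are not given: they have to be found in the camera images.
- bracket: Loose steel bracket, 0.35 kg, x roughly along world x. Foot plate 150x56x8 mm (in mm: x -123..27, y -28..28, z 0..8) with a 28 mm hole; origin: hole centre, underside; z up. Upright web to grip: x -84..-40, y -6..6 (12 thick), z 8..54, its top notched (x -72..-52, down to z 36). Mass centre x -51. The spare bracket, no notch, 10 mm hole, is not wanted.
- rail: Fixed aluminium rail, an upside-down channel on the table: 190 x 80 mm, flat top at z 70 mm, 10 thick, with one 28 mm through hole, open below. Origin: on the table under the hole's centre; z up, x along the rail. Top spans x -155..35, y -40..40 (mm): the bracket fits wholly on it, hole over hole, when their x axes point the same way.
- thumbscrew: Loose screw, flat black wing head, 0.12 kg. Origin: on its axis at the flange's underside; z up. In mm: shank 12 thick to z -38, tapering to 5 at z -50; flange 48 wide, z 0..4; wing to grip: 46 long in x, 12 thick in y, z 4..38. Starts upright in a hole of a wooden stand 60 mm high, flange on its top; 80 mm away a round-knob screw, not wanted.
Not all that is in view belongs to the job. What is shaped like the thumbscrew but purple is not meant.

How it is judged (in metres and radians):
On the way:
1. the bracket lies flat along the rail, its hole over the rail's hole (horizontal distance between bracket and rail below 0.015 m and z of bracket in the frame of rail between 0.065 and 0.076 m and angle between the x axis of bracket and the x axis of rail, either way round below 0.26 rad and angle between bracket's own z axis and vertical below 0.1 rad), for 0.2 s.
At the end, for the whole second after the job is handed in: Bracket flat on the rail (within 5 degrees and 5 mm), its hole within 15 mm of the rail's hole, its length within 15 degrees of the rail's; wing thumbscrew upright (8 degrees) through both holes, within 12 mm of the rail's hole centre, flange on the bracket within 5 mm; both at rest, released (all of step 1 and horizontal distance between thumbscrew and rail below 0.012 m and z of thumbscrew in the frame of rail between 0.073 and 0.083 m and angle between thumbscrew's own z axis and vertical below 0.15 rad and linear speed of each of bracket, thumbscrew below 0.02 m/s); the robot touches nothing.
It also fails if it takes over 64 s, if anything falls off the work surface, if the arm or the gripper's body presses on something with over 40 N, if the wrist force passes 120 N, or if a joint passes its speed limit or range.

### The arm

A 6-joint arm with a two-finger parallel gripper is mounted at the origin on the work surface. World frame = base frame: x ahead of the robot, y to its left, z up, the work surface at z = 0. Lengths are in mm, angles in rad, forces in N, time in s.
With the tool pointing down it reaches from about 275 to 825 mm from the base axis. Payload 4.9 kg.
Tool frame: the origin (TCP) lies at the very end of the fingers, on their centre line; the grasp point (between the pads) lies 19 mm behind it (ctrl.pinch_z is the distance from the TCP to the grasp point, in mm); z points along the fingers, y is the line along which they close (so a half turn about z gives the same grasp; the last joint's range is limited). The gripper opens to 85 mm and grips with 20 to 120 N. Pads are 22 mm wide; open, the fingers measure 114 mm over their backs; the gripper's body (76 mm by 85 mm) begins 54 mm behind the grasp point. The pads swing forward as they close: fully open they stand 13 mm farther back than shut.
Start: joints at [1.176, 0.326, -0.193, 1.052, 0, 1.437], TCP at [141.813, 531.42, 231.281] pointing down, gripper open.
Joint ranges: [-2.65, 2.65], [-0.97, 1.79], [-1.3, 1.35], [-1.93, 2.1], [-1.47, 1.37], [-3.14, 3.14]. Speed limits (rad/s): [2.57, 2.57, 3.14, 3.14, 3.14, 3.14].

### API

Orientations are given as a unit quaternion [w, x, y, z].
In Python, from station import ctrl, vision gives the robot as it stands. Calls block until the motion is done:
- ctrl.move_ptp(position, orientation): joint-space move of the TCP to a pose.
- ctrl.movel(position, orientation=None, velocity=150): straight line of the TCP; orientation=None keeps the orientation; velocity is the mean speed in mm/s.
- ctrl.move_joints(angles): joint-space move.
- ctrl.set_gripper(opening, squeeze=None): opening from 0.0 (shut) to 1.0 (fully open); squeeze is the grip in N (None keeps the last); returns when the fingers have stopped.
- ctrl.hold(seconds).
- ctrl.solve_ik(position, orientation): joint angles nearest the present ones, or None.
- ctrl.state(): the state.
- vision.camera(name): name is "scene" or "top" or "wrist"; returns (picture, depth): 384x512x3 uint8, blue, green, red; 384x512 float32, mm along the optical axis (not along the pixel's ray), 0 where there is no reading.
- vision.get_calibration(name): a dict with "vertical_fov" (degrees; the focal length in pixels is half the picture's height over the tangent of half this angle, whatever the lens; pixels are square), "cx", "cy" (the principal point, pixels), "distortion" ([k1, k2, p1, p2, k3] as OpenCV has them; the pictures are not rectified), "origin" and "rotation" of the camera in the world. Camera axes: x right, y up, looking along -z (the intrinsics and any distortion apply to the point x, -y, -z); pixel columns grow to the right and rows downward; lengths in mm; the calibration is good to about 2 mm. A picture is of the moment at which its call begins: read the wrist's pose just before it. get_calibration takes no time and is no camera call; for the wrist camera it gives the pose at the moment of the call.
A pose or a line that the arm cannot do raises ctrl.PlanningError and nothing moves.
- ctrl.hand_in(): hands the job in, once; it reports no verdict.
The state is a dict: "clock": time; "qpos": joint angles; "joint_vel": joint speeds; "joint_efforts": joint torques, N m; "ee_pos": TCP position; "eef_rot": TCP orientation; "ft_force": force on the tool from outside, world axes, zero at the start; "wrist_torque": the same for the moment, N m; "grip_width": opening from 0.0 (shut) to 1.0 (fully open).
Only numpy, scipy, OpenCV 4.12 (cv2) and the standard library are available. Lean on these libraries where they do the work, as an engineer would, in place of code of your own. Each camera call takes 0.05 s, during which the arm holds its last target. There are 200 camera calls.

## Working session

There is one attempt and no reset: what is moved stays moved. The work goes in short steps, each a Python script; the robot and the scene stay as the last script left them, time stands still between calls to the robot, and variables do not carry over. Pictures are saved under pics/ and viewed, on a budget of 10 in all, crops included, one or two more only if the job needs it, and the job is handed in when it is done.

```bash
ls; mkdir -p pics; cat > h.py <<'E'
from station import ctrl, vision
import numpy as np, cv2
def K(c):
    f=192/np.tan(np.radians(c["vertical_fov"])/2)
    return np.array([[f,0,c["cx"]],[0,f,c["cy"]],[0,0,1]])
def rays(c,uv):
    p=cv2.undistortPoints(np.float64(uv).reshape(-1,1,2),K(c),np.float64(c["distortion"])).reshape(-1,2)
    d=np.c_[p[:,0],-p[:,1],-np.ones(len(p))]
    return d@np.array(c["rotation"]).reshape(3,3).T
def onplane(c,uv,z):
    d=rays(c,uv);o=np.array(c["origin"]);return o+d*((z-o[2])/d[:,2])[:,None]
def cloud(c,depth):
    v,u=np.mgrid[:384,:512];d=rays(c,np.c_[u.ravel(),v.ravel()])
    P=np.array(c["origin"])+d*depth.reshape(-1,1);P[depth.ravel()==0]=np.nan
    return P.reshape(384,512,3)
def snap(n):
    c=vision.get_calibration(n);a,b=vision.camera(n);return c,a,b
def q(yaw): # tool down, tool y axis closing dir at angle yaw+90deg ; tool x at yaw
    from scipy.spatial.transform import Rotation as R
    x,y,z,w=(R.from_euler('z',yaw)*R.from_euler('x',np.pi)).as_quat();return [w,x,y,z]
E
python3 - <<'E'
from h import *
out=[]
for n in("scene","top"):
    c,a,b=snap(n);np.savez(n+".npz",a=a,b=b);print(n,c);out.append(a)
    cv2.imwrite(f"pics/{n}1.png",cv2.resize(a,(800,600)))
print(ctrl.state())
E
```

```text
pics
scene {'vertical_fov': 53.92542560118266, 'cx': 257.55175083910893, 'cy': 189.41667406118844, 'distortion': array([-0.10710157,  0.        ,  0.        ,  0.        ,  0.        ]), 'origin': array([ 980.65580019, -373.80203893,  749.8956896 ]), 'rotation': array([0.87008337, 0.31962705, 0.13748794, 0.34912827])}
top {'vertical_fov': 44.08663166240707, 'cx': 253.7349524682447, 'cy': 191.3390534498786, 'distortion': array([-0.08661025,  0.        ,  0.        ,  0.        ,  0.        ]), 'origin': array([ 357.60209151,   36.91330908, 1067.94942707]), 'rotation': array([ 0.70917891,  0.06959738, -0.07016186, -0.6980679 ])}
{'clock': 0.1, 'qpos': array([ 1.17579691e+00,  3.26849265e-01, -1.93480381e-01,  1.05199863e+00,
       -3.05358904e-06,  1.43660102e+00]), 'joint_vel': array([-0.00036477, -0.00239104,  0.00121829, -0.00061565, -0.00042262,
        0.00075992]), 'joint_efforts': array([ 1.26192532e-03, -4.44240904e+01,  2.63038069e+01,  7.94422202e-03,
       -9.42350266e-05,  1.20733955e-05]), 'ee_pos': array([141.60826107, 530.9225054 , 230.59262857]), 'eef_rot': array([-1.98843772e-04,  1.30032758e-01,  9.91509402e-01, -7.39713561e-04]), 'ft_force': array([-0.12512043,  0.12539256,  0.64985186]), 'wrist_torque': array([ 0.02861373, -0.01196384,  0.04158699]), 'grip_width': 1.0024113431063286}
```

View pics/top1.png

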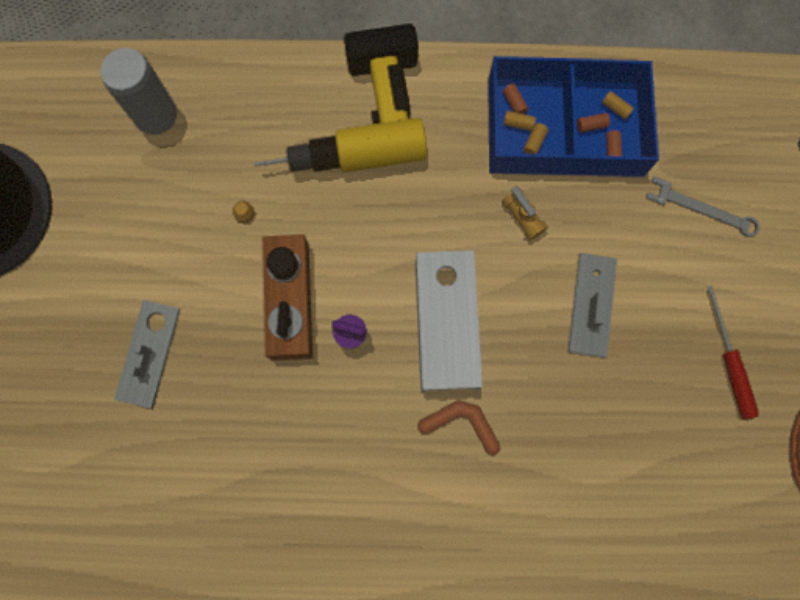

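View pics/scene1.png

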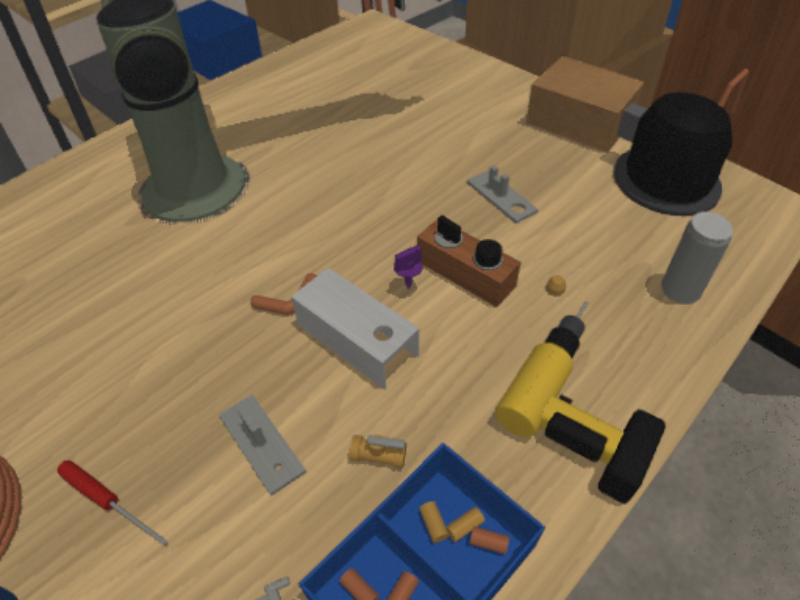

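Top view (800×600 pixels): 
- **Brackets:** one at (148,353) with a large hole at (156,321) and a notched web; one at (593,305) with a small hole and no notch. I want the first.
- **Screws:** black wing screw at (285,321) in the stand, round knob at (283,263), and a purple wing at (349,331). I want the black wing.
- **Rail:** at (448,320), with its hole at (446,275).

I'll measure these and confirm with a crop.

```bash
python3 - <<'E'
s=open('h.py').read()
s=s.replace('''    return d@np.array(c["rotation"]).reshape(3,3).T''','''    from scipy.spatial.transform import Rotation as R
    w,x,y,z=c["rotation"];return d@R.from_quat([x,y,z,w]).as_matrix().T''')
open('h.py','w').write(s)
E
cat > m.py <<'E'
from h import *
C={}
for n in("scene","top"):
    c=vision.get_calibration(n);f=np.load(n+".npz");C[n]=(c,f['a'],cloud(c,f['b']))
c,a,P=C["top"];Z=P[...,2]
print("table z",[np.nanmedian(C[n][2][300:340,200:300,2] if n=="top" else C[n][2][100:140,150:200,2]) for n in C])
hsv=cv2.cvtColor(a,cv2.COLOR_BGR2HSV)
def rect(mask,roi,z,name):
    m=np.zeros_like(mask,np.uint8);x0,y0,x1,y1=roi;m[y0:y1,x0:x1]=mask[y0:y1,x0:x1]*255
    cs,_=cv2.findContours(m,cv2.RETR_CCOMP,cv2.CHAIN_APPROX_NONE);
    k=max(cs,key=cv2.contourArea).reshape(-1,2)
    w=onplane(c,k,z)[:,:2].astype(np.float32);r=cv2.minAreaRect(w);print(name,np.round(r[0],1),np.round(r[1],1),round(r[2],1),len(k))
    return w
grey=(hsv[...,1]<60)&(hsv[...,2]>60)
rect(grey,(70,185,120,266),8,"bracket")
rect(grey,(262,155,312,252),70,"rail")
# heights from depth
print("rail z",np.nanmedian(Z[185:240,275:300]),"bracket plate z",np.nanmedian(Z[245:255,82:92]), "stand z",np.nanmedian(Z[185:192,172:178]))
def hole(px,z,name,r=11):
    x,y=px;g=cv2.cvtColor(a,cv2.COLOR_BGR2HSV)[y-r:y+r,x-r:x+r,1]
    g=cv2.resize(g,None,fx=4,fy=4,interpolation=cv2.INTER_CUBIC);t,m=cv2.threshold(g,0,255,cv2.THRESH_OTSU)
    n,l,s,ce=cv2.connectedComponentsWithStats(m)
    i=l[4*r,4*r] or 1
    u=(ce[i]+.5)/4-.5+[x-r,y-r];print(name,u,s[i],onplane(c,[u],z)[0])
hole((100,206),8,"bhole");hole((285,176),70,"rhole")
# wing: dark pixels
dark=(hsv[...,2]<60)
for nm,roi in(("wing",(170,190,196,222)),("knob",(168,155,196,182))):
    w=rect(dark,roi,96,nm)
    x0,y0,x1,y1=roi;zz=Z[y0:y1,x0:x1];print(np.nanpercentile(zz,[50,90,98]))
    X=P[y0:y1,x0:x1][zz>85]; print("pts",len(X),np.nanmean(X,0)); print(cv2.minAreaRect(X[:,:2].astype(np.float32)))
p=a[150:260,60:310]
cv2.imwrite("pics/crop1.png",cv2.resize(p,(800,352),interpolation=cv2.INTER_CUBIC))
# scene clouds
c,a,P=C["scene"];Z=P[...,2]
X=P[(Z>20)&(Z<60)&(P[...,0]>180)&(P[...,0]<480)&(P[...,1]>340)&(P[...,1]<480)]
print("scene web",len(X),X.mean(0),cv2.minAreaRect(X[:,:2].astype(np.float32)))
X=P[(Z>66)&(Z<74)&(abs(P[...,0]-320)<130)&(abs(P[...,1]+30)<80)]
print("scene rail",len(X),X.mean(0),cv2.minAreaRect(X[:,:2].astype(np.float32)))
X=P[(Z>72)&(Z<105)&(abs(P[...,0]-320)<40)&(abs(P[...,1]-195)<40)]
print("scene wing",len(X),X.mean(0),cv2.minAreaRect(X[:,:2].astype(np.float32)),X.max(0))
E
python3 m.py
```

```text
table z [np.float64(-1.1623051854539312), np.float64(0.5591177162822305)]
bracket [484.4 399.2] [ 58.1 149.8] 78.3 171
rail [530.8 -32.5] [193.6  82.5] 3.1 249
rail z 70.51231496226609 bracket plate z 9.200264851625661 stand z 61.06354841875151
bhole [ 99.77832326 205.68074018] [  23   21   45   47 1655] [531.15923708 389.0599992    8.        ]
rhole [285.15285594 176.52187676] [  22   24   49   48 1777] [591.53904472 -29.704116    70.        ]
wing [522.3 186.8] [18.  48.5] 87.5 49
[62.87599401 96.55054541 99.99017436]
pts 136 [523.85121097 190.83802177  96.80549005]
((524.5681762695312, 191.53170776367188), (12.787967681884766, 45.03542709350586), 86.43296813964844)
knob [600.5 193.4] [44.  40.4] 2.5 56
[64.50066364 91.23265979 93.22447116]
pts 289 [604.03244638 197.35315172  89.89623678]
((604.7002563476562, 197.3505401611328), (40.235652923583984, 40.8651123046875), 3.3450820446014404)
scene web 76 [461.58823586 402.26167898  37.24855999] ((463.8189697265625, 403.487060546875), (13.218624114990234, 30.92584991455078), 76.88997650146484)
scene rail 131 [443.27114453 -39.09183921  68.72145529] ((442.86920166015625, -39.09674072265625), (14.251848220825195, 80.0254135131836), 2.1029419898986816)m.py:41: RuntimeWarning: Mean of empty slice.
  print("scene wing",len(X),X.mean(0),cv2.minAreaRect(X[:,:2].astype(np.float32)),X.max(0))
  ret = um.true_divide(
Traceback (most recent call last):
  File "m.py", line 41, in <module>
    print("scene wing",len(X),X.mean(0),cv2.minAreaRect(X[:,:2].astype(np.float32)),X.max(0))
                                                                                    ~~~~~^^^
ValueError: zero-size array to reduction operation maximum which has no identity
```

View pics/crop1.png

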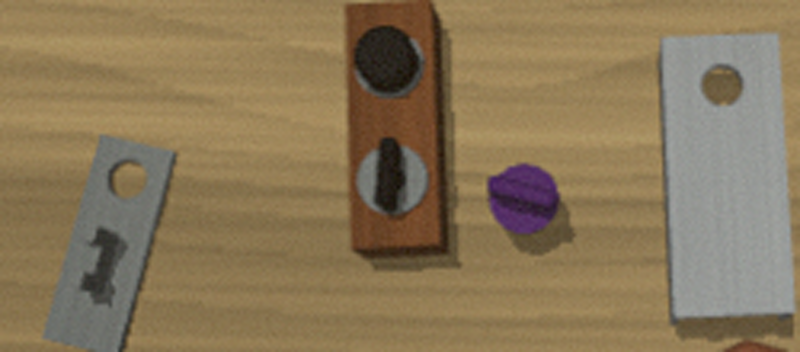

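The crop confirms both picks: the notched web and large hole at left (128,180), and the black wing at (390,175), distinct from the round knob and the purple screw. Hole and outline measurements agree to about 1 mm. Next I'll pick up the bracket.

```bash
cat >> h.py <<'E'
def loc(o,yaw,x,y=0):
    return np.array([o[0]+x*np.cos(yaw)-y*np.sin(yaw),o[1]+x*np.sin(yaw)+y*np.cos(yaw)])
B=(531.3,389.3);BY=np.radians(-11.7);RL=(591.2,-29.5);RY=np.radians(3.0);S=(524.5,191.3);SY=np.radians(-3.6);GX=-54
def st(): 
    s=ctrl.state();print(round(s["clock"],2),np.round(s["ee_pos"],1),"F",np.round(s["ft_force"],1),"T",np.round(s["wrist_torque"],2),"g",round(s["grip_width"],3));return s
E
python3 - <<'E'
from h import *
for y in(BY,BY+np.pi):
    print(ctrl.solve_ik([*loc(B,BY,GX),100],q(y)))
for p,y in((loc(RL,RY,GX),RY),(S,SY),(RL,RY)):
    for k in(0,np.pi): print(ctrl.solve_ik([*p,150],q(y+k)))
p=loc(B,BY,GX)
ctrl.set_gripper(0.6,40)
def jok(y):
    j=ctrl.solve_ik([*p,120],q(y));return 9 if j is None else abs(j[5])
y=min((BY,BY+np.pi,BY-np.pi),key=jok);print("yaw",y)
ctrl.move_ptp([*p,120],q(y));st()
c,a,b=snap("wrist");cv2.imwrite("pics/w1.png",a)
P=cloud(c,b);Z=P[...,2]
X=P[(Z>46)&(Z<60)&(abs(P[...,0]-p[0])<60)&(abs(P[...,1]-p[1])<60)]
if len(X)>20:print("web top",len(X),X.mean(0),cv2.minAreaRect(X[:,:2].astype(np.float32)))
E
```

```text
[ 0.5783985   0.56851288 -0.16393727  0.83834618  0.         -2.35899064]
[ 0.5783985   0.56851288 -0.16393727  0.83834618  0.          0.78260202]
[-0.19726481  0.37372074 -0.34528123  0.85179435  0.          2.89196796]
[-0.19726481  0.37372074 -0.34528123  0.85179435  0.         -0.24962469]
[ 0.21752084  0.4079276  -0.2918026   0.87106612  0.         -2.86123996]
[ 0.21752084  0.4079276  -0.2918026   0.87106612  0.          0.28035269]
[-0.17451765  0.46571776 -0.19842342  0.90665514  0.          2.91471513]
[-0.17451765  0.46571776 -0.19842342  0.90665514  0.         -0.22687752]
yaw 2.9373891311064564
1.94 [477.7 401.1 120.5] F [ 0.2  0.3 -0.2] T [0.02 0.06 0.  ] g 0.598
web top 578 [468.46334522 403.23886188  53.2597407 ] ((470.1310729980469, 402.8370056152344), (11.882305145263672, 44.53535842895508), 78.08036041259766)
```

View pics/w1.png

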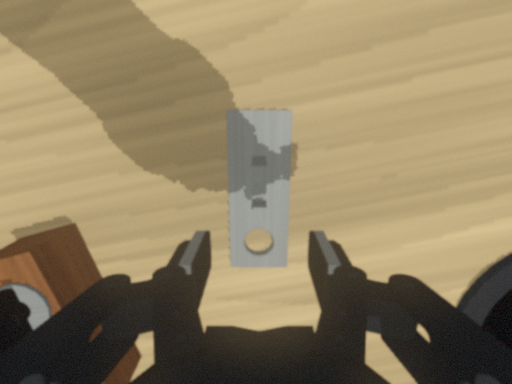

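The wrist view shows the bracket between the fingers, with its hole at (258,240). The web centre it gives is (470.1, 402.8), against my predicted (470.6, 401.9), so they agree. Next: grip and lift.

```bash
python3 - <<'E'
from h import *
p=loc(B,BY,GX)+[-.2,.5];Q=q(BY+np.pi)
ctrl.movel([*p,13],Q,velocity=100);st()
ctrl.set_gripper(0.0,60);st()
ctrl.movel([*p,30],Q,velocity=60);st()
ctrl.movel([*p,170],Q);st()
r=loc(RL,RY,GX)
ctrl.move_ptp([*r,150],q(RY+np.pi));st()
ctrl.movel([*r,95],velocity=80);ctrl.hold(.2);st()
c,a,b=snap("wrist");cv2.imwrite("pics/w2.png",a)
E
```

```text
3.21 [478.8 401.1  13.7] F [ 0.   0.1 -0.3] T [-0.04 -0.02 -0.07] g 0.605
3.64 [478.6 400.9  13.6] F [-1.1 -0.4  3.1] T [-0.14  0.04 -0.  ] g 0.131
4.08 [478.4 400.9  30.4] F [ 0.1 -0.1 -3.2] T [0.02 0.04 0.03] g 0.131
5.16 [477.6 400.3 168.9] F [-0.8  0.5 -3.7] T [ 0.01 -0.02 -0.01] g 0.131
6.77 [537.5 -31.6 150. ] F [ 0.4 -0.3 -2.6] T [0.01 0.   0.02] g 0.129
7.81 [537.7 -32.4  95.6] F [-0.2  0.7 -3.4] T [-0.05 -0.05 -0.02] g 0.128
```

View pics/w2.png

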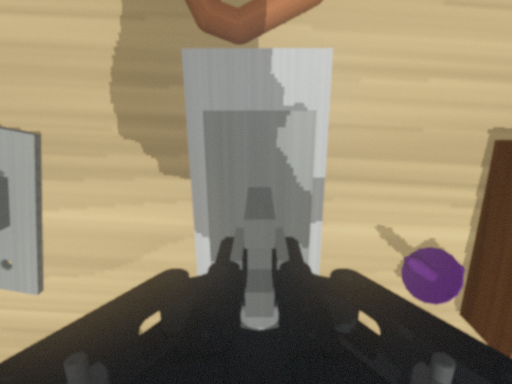

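Bracket is held parallel to and centred on the rail: plate edges at columns 203–316, rail edges at 185–332. Now I'll lower it until it touches, then release.

```bash
python3 - <<'E'
from h import *
r=loc(RL,RY,GX)
z=86
while z>80.5:
    ctrl.movel([*r,z],velocity=30);ctrl.hold(.1);s=st()
    if s["ft_force"][2]>1:break
    z-=1
ctrl.set_gripper(0.5);st()
ctrl.movel([*r,200],velocity=150)
ctrl.move_ptp([*(np.array(S)),190],q(SY+np.pi));st()
c,a,b=snap("wrist")
P=cloud(c,b);Z=P[...,2]
X=P[(Z>88)&(Z<104)&(abs(P[...,0]-S[0])<35)&(abs(P[...,1]-S[1])<30)]
print("wing top",len(X),X.mean(0) if len(X) else 0,cv2.minAreaRect(X[:,:2].astype(np.float32)))
c,a2,b=snap("top");np.savez("top2.npz",a=a2,b=b)
t=cv2.resize(a2[140:270,160:330],(502,384),interpolation=cv2.INTER_CUBIC)
cv2.imwrite("pics/w3.png",cv2.resize(np.hstack([a,t]),(800,303)))
E
```

```text
8.41 [537.3 -32.3  86. ] F [ 0.1 -0.6 -3.2] T [ 0.02 -0.03  0.03] g 0.132
8.76 [537.3 -32.3  85.1] F [-0.2 -0.3 -3.2] T [-0.   -0.03 -0.04] g 0.136
9.11 [537.2 -32.3  84. ] F [-0.4 -0.3 -2.3] T [-0.   -0.01  0.01] g 0.13
9.46 [537.4 -32.4  83.6] F [-3.   0.6  6.1] T [0.1  0.51 0.03] g 0.134
9.87 [537.3 -32.3  82.9] F [-0.6 -0.  -0.8] T [ 0.02  0.02 -0.01] g 0.502
11.7 [524.4 190.6 189.5] F [0.8 0.1 0.6] T [-0.03 -0.02 -0.02] g 0.501
wing top 712 [522.81093426 191.40835358  96.75928227] ((524.1650390625, 191.22926330566406), (12.00235652923584, 45.261085510253906), 88.09181213378906)
```

View pics/w3.png

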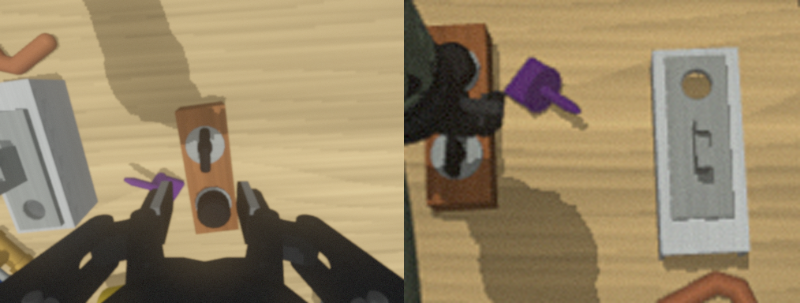

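The bracket is flat on the rail with the hole clear (right panel 697,85). The purple screw now appears at a different place, near a finger, so I'll locate it in 3D before descending.

```bash
python3 - <<'E'
from h import *
def purple(c,a,b,n):
    h=cv2.cvtColor(a,cv2.COLOR_BGR2HSV);m=(h[...,0]>125)&(h[...,0]<160)&(h[...,1]>80)
    X=cloud(c,b)[m];X=X[~np.isnan(X[:,0])]
    if len(X): print(n,len(X),"mean",np.round(X.mean(0)),"lo",np.round(np.percentile(X,3,axis=0)),"hi",np.round(np.percentile(X,97,axis=0)))
for f in("top","top2"):
    d=np.load(f+".npz");purple(vision.get_calibration("top"),d['a'],d['b'],f)
d=np.load("scene.npz");purple(vision.get_calibration("scene"),d['a'],d['b'],"scene1")
c,a1,b=snap("top");purple(c,a1,b,"top now")
c,a,b=snap("scene");purple(c,a,b,"scene now");st()
cv2.imwrite("pics/s4.png",cv2.resize(a,(800,600)))
E
```

```text
top 375 mean [533.  92.  65.] lo [ 495. -217.   11.] hi [837. 123.  90.]
top2 410 mean [610. 103.  27.] lo [ 575. -276.    7.] hi [835. 147.  46.]
scene1 317 mean [535. 131.  58.] lo [509.  81.  14.] hi [719. 599.  88.]
top now 403 mean [607. 110.  28.] lo [ 574. -143.    7.] hi [832. 148.  47.]
scene now 315 mean [610. 132.  22.] lo [577.  84.   6.] hi [684. 410.  46.]
11.9 [525.  189.9 190. ] F [ 1.  -0.7  0.4] T [ 0.04 -0.02  0.05] g 0.503
```

View pics/s4.png

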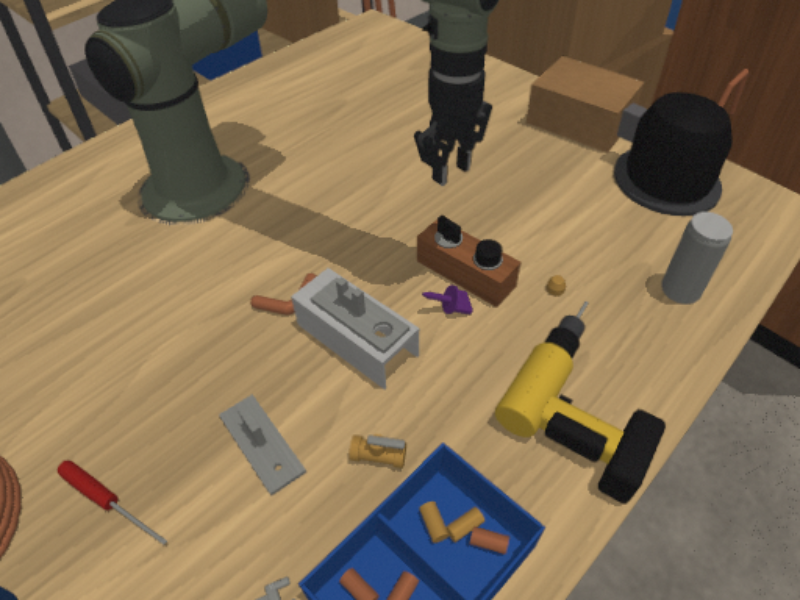

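The purple screw (447,298) was balanced on its tip and has toppled. It now lies on the table at about (610,132), below z 47 and clear of the path. Proceeding with the wing screw.

```bash
python3 - <<'E'
from h import *
S=(524.3,191.2);Q=q(np.radians(-2.5)+np.pi)
ctrl.movel([*S,120],Q);ctrl.movel([*S,69],Q,velocity=80);st()
ctrl.set_gripper(0.0,50);s=st()
ctrl.movel([*S,100],Q,velocity=60);st()
ctrl.movel([*S,200],Q);st()
# bracket hole from top image 2
c=vision.get_calibration("top");a=np.load("top2.npz")["a"];h=cv2.cvtColor(a,cv2.COLOR_BGR2HSV)
x,y,r=284,175,12;g=cv2.resize(h[y-r:y+r,x-r:x+r,1],None,fx=4,fy=4,interpolation=cv2.INTER_CUBIC)
t,m=cv2.threshold(g,0,255,cv2.THRESH_OTSU);n,l,sa,ce=cv2.connectedComponentsWithStats(m);i=1+np.argmax(sa[1:,4])
print("hole",onplane(c,[(ce[i]+.5)/4-.5+[x-r,y-r]],78),sa[i])
ctrl.move_ptp([*RL,200],q(RY+np.pi));ctrl.movel([*RL,150],velocity=80);ctrl.hold(.2);st()
c,a,b=snap("scene");c2,w,_=snap("wrist")
cv2.imwrite("pics/s5.png",np.hstack([cv2.resize(a[140:260,170:290],(384,384),interpolation=cv2.INTER_CUBIC),w[:,60:460]]))
E
```

```text
13.3 [524.6 191.3  69.3] F [ 0.3 -0.5 -0.6] T [-0.02 -0.04 -0.06] g 0.501
13.68 [525.  191.3  69.7] F [ 0.3 -0.3  3.8] T [ 0.01  0.09 -0.04] g 0.131
14.34 [524.3 191.2 100.1] F [-0.4 -0.2 -2.1] T [-0.03  0.06  0.03] g 0.13
15.16 [523.6 191.1 199. ] F [ 0.1  0.8 -2.2] T [-0.02  0.03  0.03] g 0.13
hole [[590.21622881 -29.10216336  78.        ]] [  30   31   50   47 1778]
17.05 [591.7 -29.6 150.7] F [ 0.3 -0.1 -0.7] T [0.02 0.01 0.01] g 0.13
```

View pics/s5.png

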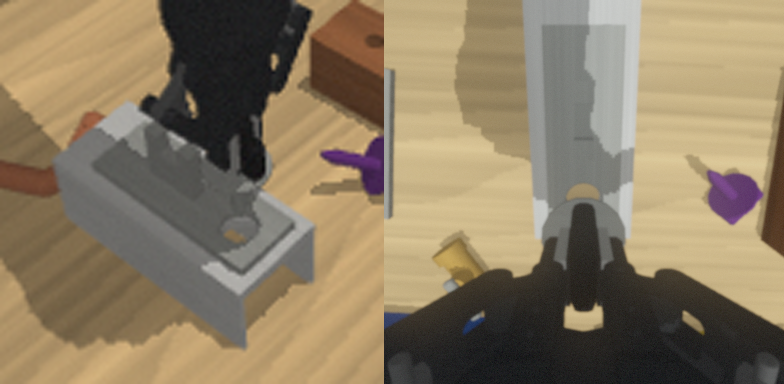

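The screw is held upright above the hole. I'll lower it with a force guard.

```bash
python3 - <<'E'
from h import *
R=(590.8,-29.4);z=148;ok=True
while z>85:
    ctrl.movel([*R,z],velocity=60);s=ctrl.state();F=s["ft_force"]
    if F[2]>2.5 or np.hypot(F[0],F[1])>6:break
    z-=4 if z>94 else 1
s=st()
if s["ee_pos"][2]<91:
    ctrl.set_gripper(0.5);st();ctrl.movel([*R,200]);ctrl.move_ptp([400,150,300],q(RY+np.pi));ctrl.hold(.5);st()
    c,a,b=snap("scene");c2,t,b2=snap("top");P=cloud(c2,b2)
    Z=P[...,2];near=(abs(P[...,0]-R[0])<40)&(abs(P[...,1]-R[1])<40)
    X=P[near&(Z>105)&(Z<125)];print("wing top",len(X),np.nanmean(X,0),cv2.minAreaRect(X[:,:2].astype(np.float32)))
    h=cv2.cvtColor(t,cv2.COLOR_BGR2HSV)
    cv2.imwrite("pics/f6.png",np.hstack([cv2.resize(a[140:260,170:290],(400,400),interpolation=cv2.INTER_CUBIC),cv2.resize(t[150:260,240:350],(400,400),interpolation=cv2.INTER_CUBIC)]))
E
```

```text
22.15 [590.9 -29.4  87.7] F [-2.8  0.2  5.1] T [0.07 0.51 0.04] g 0.133
22.56 [590.8 -29.4  86.8] F [-0.9 -0.3  0.3] T [-0.01  0.02 -0.01] g 0.499
25.04 [400.1 149.8 299.9] F [-0.2 -0.2 -0. ] T [0.   0.02 0.02] g 0.502
wing top 131 [588.92830189 -28.18281562 114.98865171] ((582.144287109375, -28.957975387573242), (61.29720687866211, 12.384381294250488), 2.3614420890808105)
```

View pics/f6.png

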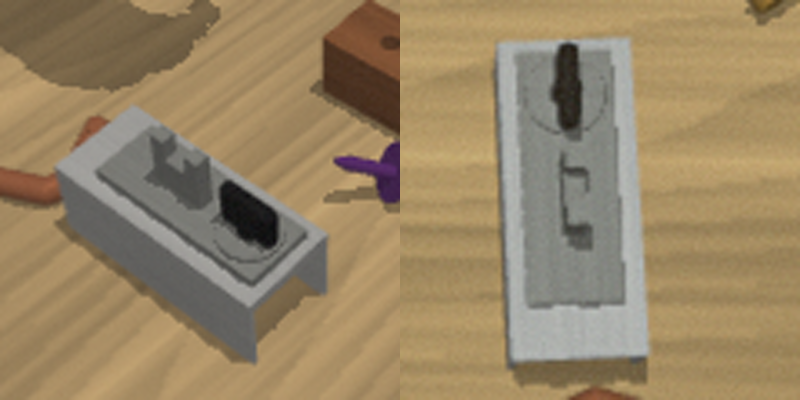

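Both views show the flange seated on the bracket and the wing upright. The bracket lies along the rail, and the wing top is at z≈115 (expected 116). Handing in.

```bash
python3 -c "
from h import *
ctrl.hand_in();st()"
```

```text
the job is handed in; nothing more can be done
the job is handed in; nothing more can be done
```

The notched bracket is on the rail and the black wing screw is through both holes. I handed the job in at about 25 s on the robot's clock, with the arm well clear; no verdict is reported.

**Checks:**
- **Bracket:** it lies flat along the rail. After placing it, I measured its hole within about 1 mm of the rail's hole. I didn't re-measure it after inserting the screw, but the last pictures show it still in place.
- **Screw:** contact came at the expected seating height (TCP z 87.7 mm, 5 N). The wing top is at z≈115 mm against 116 expected, and the flange sits on the bracket in both views.

**What disagreed or went unexpectedly:**
- **Last wing measurement:** the outline fitted to the wing came out 61 mm long instead of 46 mm, because it also took in part of the bracket's web. I did not rely on that centre (582, −29); the position rests on the insertion point (590.8, −29.4) and the pictures.
- **Purple screw:** it had been standing on its tip and toppled during the work. I saw no sign that the arm touched it, and it stayed on the table.

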